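Set the coffee grinder's wheel and refit its hatch cover

ROBOT

A 6-joint arm with a two-finger parallel gripper is mounted at the origin on a cart in front of the work surface, level with it; the furniture and walls round the work are solid. World frame = base frame: x ahead of the robot, y to its left, z up, the work surface at z = 0. Lengths are in mm, angles in rad, forces in N, time in s.
With the tool pointing down it reaches from about 350 to 975 mm from the base axis. Payload 7.1 kg.
Tool frame: the origin (TCP) lies between the finger pads; the fingertips stand 17 mm ahead of it and the grasp point (between the pads) lies 2 mm behind it (tip_reach is the y of the fingertips in the tool frame, in mm); y points along the fingers, x is the direction in which the jaws open and shut, and the axes are right-handed (so a half turn about y gives the same grasp; the last joint's range is limited). The gripper opens to 88 mm and grips with 3 to 60 N. Pads are 20 mm wide; open, the fingers measure 115 mm over their backs; the gripper's body (75 mm by 178 mm) begins 61 mm behind the grasp point.
Start: joints at [-1.226, 0.423, 1.63, -0, 1.089, -0.019], TCP at [222.409, -584.071, 239.675] pointing down, gripper open.
Joint ranges: [-3, 3], [-0.9, 2.11], [0.09, 2.58], [-1.31, 4.45], [0.11, 2.69], [-2.54, 2.54]. Speed limits (rad/s): [2.39, 2.39, 3.01, 3.14, 3.14, 3.14].

INTERFACE

Orientations are given as a rotation vector (axis times angle).
In Python, from workcell import get_obs, get_image, camera_model, close_job, silhouettes, tip_of, tip_reach gives the robot as it stands. The module is installed in compiled form; this text tells all that it offers.
- The arm moves only by the tool arm_command, never from a script. Its argument "targets" is a list of rows, each a list of 4 numbers: the shift along the tool's x, y, z in mm, then the turn about the tool's y in rad. A call has 1 to 20 rows; each row shifts and turns the commanded pose from where the row before left it, along the tool's axes as they then stand; what a row does not reach is not made up. A row lasts 1/12 s, in which the tool goes at most 41.7 mm and 7.16 degrees, less where a joint would pass 70% of its speed; a pose out of reach is approached as far as the arm can. A call is refused whole if a number of a shift passes 41.7 or a number of a turn 0.125, either way. A call with a gripper value outside its range is refused whole. "gripper" is the opening in per cent of the stroke, from 0 (shut) to 100 (fully open), set as the call begins (left out, the last holds). The fingers move at their own pace and stop on an object; the grip force is fixed at half the most. Time passes only in rows, so rows that do not move let the fingers close. It gives the time, the measured TCP pose, the force and the opening at its end, in the units of the state.
- get_obs(): the state, without advancing time (a new reading comes with each control period).
- get_image(name): name is "scene" or "top"; returns the picture (480x640x3 uint8, blue, green, red); there is no depth.
- camera_model(name): a dict with "mtx" (3x3 intrinsics, pixels), "position" and "orientation" of the camera in the world. Camera axes: x right, y up, looking along -z (the intrinsics and any distortion apply to the point x, -y, -z); pixel columns grow to the right and rows downward; lengths in mm; the calibration is good to about 2 mm. A picture is of the moment at which its call begins. camera_model takes no time and is no camera call.
- close_job(): hands the job in, once; it reports no verdict.
Trained networks look in the newest picture that a camera, given by its name, has taken for a name from the list of things; names that differ only in an ending like _2 or _b are one class to them, and where a whole thing is asked for, a point or a joint stands for the part that bears it (a point fixed in the world has none). Each returns a list of dicts, best first, with "conf" (0 to 1); they miss things now and then, are a little off and sometimes report something else, mostly with a low value. They report only what shows in the picture. A call takes as long as a camera call.
- silhouettes(camera, thing): "pixels" (480x640 bool, what is visible of it) and "at" ([column, row] in pixels, amid what is visible of it).
- tip_of(camera, thing): "at" ([column, row] in pixels: a listed point, or the origin of a listed thing).
The state is a dict: "t": time; "qpos": joint angles; "qvel": joint speeds; "joint_torque": joint torques, N m; "ee_pos": TCP position; "orientation": TCP orientation; "ft_force": force on the tool from outside, world axes, zero at the start; "moment": the same for the moment, N m; "width": finger opening in mm.
Only numpy, scipy, OpenCV 4.12 (cv2) and the standard library are available. Lean on these libraries where they do the work, as an engineer would, in place of code of your own. Each camera call takes 0.05 s, during which the arm holds its last target. There are 200 camera calls.

TASK

Get the coffee grinder ready: first turn its black grind wheel until the white pointer on the wheel's rim stands right at the red preset tab on the far side, without shifting the tab. Then close the bean hatch with the orange cover: with its back end raised, hook its front lip into the slot at the front of the hatch, then pivot it down until the back end snaps under the spring latch and the cover lies flat. Leave the wheel at the tab, and do not disturb the tin or the mug.

Things in the scene. Friction and masses are not known exactly. Their poses are not given: they have to be found in the camera images.
- grinder: Low grey coffee grinder, 178 x 238 x 85 mm, fixed. Origin: centre of its underside; x points to its back, y to its left, z up. Metal deck at z = 85 mm. Wheel axis at x 0, y -58 mm; hatch (dark opening 70 x 56 mm) centred at x 0, y 55 mm; slot block at the hatch's front (x -70 to -50, 86 mm wide, 17 mm high above the deck), latch housing behind it (x 59 to 81, 46 mm wide, 18 mm high).
- wheel_grip (a point): On the vertical axis of the black grind wheel, at grip height, 32 mm above the deck. Its upright fluted grip is round, 49 mm in diameter, from 13 to 47 mm above the deck, on a skirt 72 mm in diameter (top 15 mm above the deck at the pointer). It turns stiffly (0.06 N m), stays where left, and can turn 2.4 rad either way from pointer straight back.
- pointer (a point): White pointer on the wheel's rim, 40 mm from its axis, 12 mm above the deck; it turns with the wheel. It starts toward the grinder's right; turning the wheel counter-clockwise seen from above, by 0.6 to 2.3 rad, brings it to the tab along the far side.
- tab (a point): Red preset tab, an upright block 8 x 5 x 13 mm just outside the wheel's rim on its far side (radius 40.5 to 48.5 mm). This point is at its inner face, 40 mm from the wheel's axis, 12 mm above the deck, so it coincides with the pointer when that is right at the tab. It sits on a stiff ring and must stay where it is.
- slot_mouth (a point): Middle of the mouth of the slot at the hatch's front, 5.5 mm above the deck; axes as the grinder's. The slot opens to the grinder's +x; it is 58 mm wide (y), 11 mm high (from the deck up) and 16 mm deep to -x. The cover's shoulders stop at the steel beside the mouth. The lip goes in without force.
- latch_tip (a point): Rest position (does not move) of the tip of the sprung latch behind the hatch, 10 mm above the deck. The steel nose is 30 mm wide with 45 degree faces above and below, and overhangs the back edge of a seated cover by 3.5 mm. Pressing the cover's back end down with about 5 N (10 N at the rib) drives the nose back; it then snaps over the cover.
- cover_rib (a point): Middle of the upright black rib of the loose cover (0.12 kg), 21 mm above its underside. x from lip to tail, y along the rib, z up. Orange plate 100 (x) x 80 (y) x 6 mm; the rib on its middle is 12 mm thick (x), 46 long (y), top 36 mm above the underside. Starts flat on the worktop left of the grinder, lip roughly towards the robot. Seated: grinder x 0, y 55 mm, 21 mm above the deck.
- cover_lip (a point): Middle of the front end of the cover's lip, 62 mm ahead (-x) of the rib's middle, 3 mm above the underside. The lip, 50 mm wide (y) and 6 mm thick, continues the plate flush, 12 mm out from its front edge. Seated, it is 12 mm inside the slot mouth.
- cover_tail (a point): Middle of the back edge of the cover, 50 mm behind (+x) the rib's middle, 3 mm above the underside. The ribbed place to press lies 14 mm ahead of it, 6 mm above the underside.
- tin: Green tin, 57 mm in diameter, 72 mm high, standing near the bread bin. Origin at the centre of its underside. Bystander.
- mug: Terracotta mug, 82 x 115 x 90 mm, standing behind the grinder. Origin at the centre of its underside. Bystander.

How it is judged:
By the outcome, as a careful person would: the job done as asked, in the order asked, and still so for the second after the job is handed in, with the robot touching nothing.
It also fails if it takes over 72 s, if anything falls off the work surface, if the arm or the gripper's body presses on something with over 40 N, if the wrist force passes 120 N, or if a joint passes its speed limit or range.

## Working session

There is one attempt and no reset: what is moved stays moved. The work goes in short steps, Python scripts to look and compute and a tool call to move; the robot and the scene stay as the last step left them, time stands still between calls to the robot, and variables do not carry over. Pictures are saved under pics/ and viewed, about 8 in all and at most 12, crops included, and the job is handed in when it is done.

Besides the shell and the picture viewer there is one more tool, called after "Emit:" as name([rows], argument=value, ...), one row to a line, values as JSON. arm_command: Moves the arm, as the interface text tells. Its arguments: {"type":"object","properties":{"targets":{"type":"array","items":{"type":"array","items":{"type":"number"}}},"gripper":{"type":"number"}},"required":["targets"]}

```bash
mkdir -p pics
cat > h.py <<'E'
import numpy as np, cv2
from scipy.spatial.transform import Rotation as R
from scipy.optimize import least_squares
from workcell import *
def rot(o):
    o=np.array(o,float)
    if o.shape==(3,3): return o
    if o.size==4: raise Exception("quat?")
    return R.from_rotvec(o).as_matrix()
def ray(cam,px):
    m=camera_model(cam); K=np.array(m["mtx"]); d=np.array(m.get("distortion",np.zeros(5)),float)
    u=cv2.undistortPoints(np.array([[px]],float),K,d)[0,0]
    v=rot(m["orientation"])@np.array([u[0],-u[1],-1]); return np.array(m["position"],float),v/np.linalg.norm(v)
def atz(cam,px,z):
    p,v=ray(cam,px); return p+v*(z-p[2])/v[2]
def tri(pxs):
    A=np.zeros((3,3));b=np.zeros(3);L=[]
    for c,px in pxs.items():
        p,v=ray(c,px);M=np.eye(3)-np.outer(v,v);A+=M;b+=M@p;L.append((p,v))
    x=np.linalg.solve(A,b); return x,[np.linalg.norm(np.cross(x-p,v)) for p,v in L]
def proj(cam,X):
    m=camera_model(cam);X=(np.atleast_2d(X)-np.array(m["position"]))@rot(m["orientation"])
    X=X*[1,-1,-1];d=np.array(m.get("distortion",np.zeros(5)),float)
    return cv2.projectPoints(X.astype(float),np.zeros(3),np.zeros(3),np.array(m["mtx"],float),d)[0][:,0]
E
python3 - <<'E'
from h import *
for c in("scene","top"):
    print(camera_model(c)); cv2.imwrite(f"pics/{c}0.png",get_image(c))
print(get_obs())
for n in "grinder wheel_grip pointer tab slot_mouth latch_tip cover_rib cover_lip cover_tail tin mug".split():
    r={}
    for c in("scene","top"):
        t=tip_of(c,n); print(n,c,[(np.round(d["at"],1).tolist(),round(d["conf"],2)) for d in t[:2]])
        if t: r[c]=t[0]["at"]
    if len(r)==2: x,e=tri(r); print("   ",x.round(1),np.round(e,1))
E
```

```text
{'mtx': array([[466.76285973,   0.        , 314.40636833],
       [  0.        , 466.76285973, 240.06111439],
       [  0.        ,   0.        ,   1.        ]]), 'position': array([136.79533593, 955.13790277, 817.66636123]), 'orientation': array([ 0.3135061 , -1.21093925, -2.43522983])}
{'mtx': array([[478.35630862,   0.        , 318.09999235],
       [  0.        , 478.35630862, 231.95875424],
       [  0.        ,   0.        ,   1.        ]]), 'position': array([ 454.64492103,  101.41980402, 1264.07294351]), 'orientation': array([ 0.0778686 , -0.09649888, -1.59174413])}
{'t': 0.1, 'qpos': array([-1.22599502e+00,  4.23788248e-01,  1.63063541e+00,  1.37020834e-05,
        1.08858595e+00, -1.90240702e-02]), 'qvel': array([-0.00104589, -0.00276061, -0.00052748,  0.00068737,  0.00120194,
        0.00106965]), 'joint_torque': array([-6.10705574e-04, -5.45614100e+01, -2.74323785e+01,  6.45227102e-02,
        1.87892216e-02, -5.08552466e-05]), 'ee_pos': array([ 222.2538718 , -583.61949985,  238.95595483]), 'orientation': array([-1.35877825,  0.93798613, -0.93609711]), 'ft_force': array([
[... 734 characters left out ...]
, 0.83)]
latch_tip top [([376.7, 229.2], 0.96)]
    [589.3 -59.8  85.1] [0.1 0.1]
cover_rib scene [([337.9, 316.0], 0.92)]
cover_rib top [([251.1, 291.7], 0.59)]
    [442.1 260.2  29.7] [0.3 0.3]
cover_lip scene [([363.2, 328.2], 0.56)]
cover_lip top [([255.4, 317.2], 0.98), ([435.8, 257.2], 0.35)]
    [378.7 252.9  11. ] [2.9 2.9]
cover_tail scene [([320.2, 314.2], 0.71)]
cover_tail top [([255.7, 273.6], 0.62)]
    [490.2 251.5   6.1] [2.1 2.1]
tin scene [([260.5, 347.6], 0.7), ([372.5, 193.7], 0.43)]
tin top [([202.5, 247.3], 0.9)]
    [566.  394.2  -1.4] [5.5 5.5]
mug scene [([311.4, 201.5], 0.73), ([374.6, 195.0], 0.56)]
mug top [([417.7, 174.2], 0.77)]
    [ 741.3 -187.1    7.9] [3. 3.]
```

Run:
```python
import cv2
a=cv2.imread("pics/top0.png");cv2.imwrite("pics/top0c.png",cv2.resize(a[140:340,190:470],None,fx=2.85,fy=2.85,interpolation=cv2.INTER_CUBIC))
```

```text
(no output)
```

View pics/top0c.png

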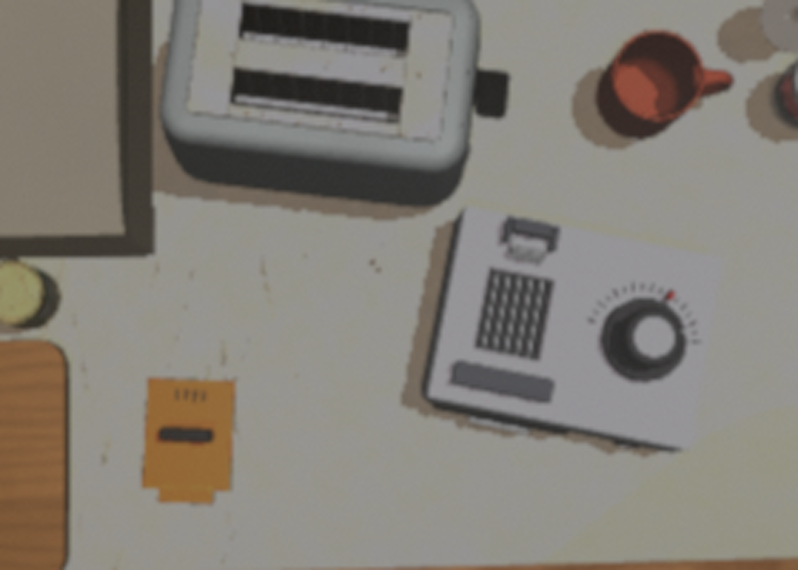

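View pics/scene0.png

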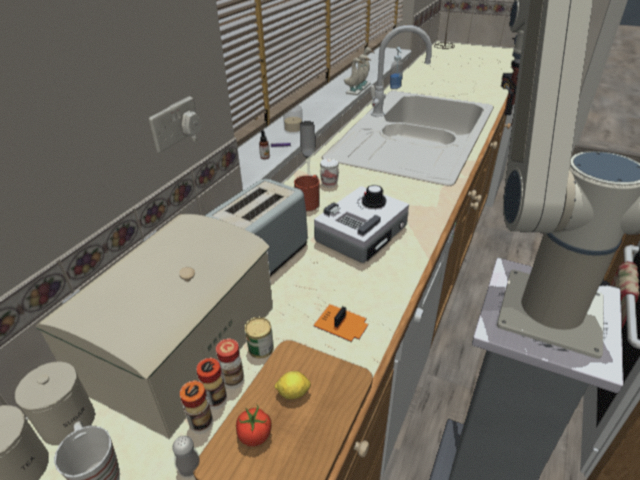

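The top crop shows the grinder yawed about -11°, the red tab at crop (670,296) and the grip top at (655,337). The cover lies flat with its lip toward the robot, and the space around it is clear. Next I'll fit the poses.

```bash
cat > fit.py <<'E'
from h import *
C=lambda x,y:np.array([190+x/2.85,140+y/2.85])
T=[((89,119,85),C(464,209)),((-89,119,85),C(428,398)),((-89,-119,85),C(684,449)),((89,-119,85),C(718,255)),
((46.5,55,95),(376.7,229.2)),((-50,55,90.5),(363.4,270.3)),((0,-58,117),(416.3,256.5)),((0,-58,132),C(655,337)),((0,55,85),C(515,314))]
S=[((46.5,55,95),(337.1,211.9)),((-50,55,90.5),(365.7,224.3)),((0,-58,117),(372.8,195))]
def f(p):
    c,s=np.cos(p[2]),np.sin(p[2]);M=np.array([[c,-s,0],[s,c,0],[0,0,1]]);t=np.array([p[0],p[1],p[3]])
    return np.r_[(proj("top",np.array([a for a,_ in T])@M.T+t)-[b for _,b in T]).ravel(),(proj("scene",np.array([a for a,_ in S])@M.T+t)-[b for _,b in S]).ravel()]
if __name__=="__main__":
    s=least_squares(f,[526,-88,-.2,0],loss="soft_l1");print("grinder",s.x,"\n",s.fun.reshape(-1,2).round(1).tolist())
    x,y,a,_=s.x
    img=cv2.imread("pics/top0.png").astype(int);b,g,r=img[...,0],img[...,1],img[...,2]
    w=np.zeros(b.shape,bool);w[225:275,395:450]=1
    v,u=np.nonzero(w&(r-g>50)&(r-b>40));print("red",len(u),u.mean(),v.mean())
    P=atz("top",(u.mean(),v.mean()),96);c=np.array([x,y])+R.from_euler("z",a).as_matrix()[:2,:2]@[0,-58]
    print("tab",P,"rel",P[:2]-c,np.hypot(*(P[:2]-c)),"grinder ang",np.degrees(np.arctan2(*(P[:2]-c)[::-1])-a))
    for cam,z in(("top",6),):
        m=((r-b>60)&(r>120)&(g<180));m[:,:190]=0;m[:,300:]=0;m[:255]=0;m[330:]=0
        m=cv2.morphologyEx(m.astype(np.uint8),cv2.MORPH_CLOSE,np.ones((13,13)))
        cn=max(cv2.findContours(m,0,1)[0],key=cv2.contourArea)
        q=np.array([atz("top",p[0],6)[:2] for p in cn]);print("cover",cv2.minAreaRect(q.astype(np.float32)),len(q))
        dk=(img.max(2)<60);dk[:,:240]=0;dk[:,270:]=0;dk[:280]=0;dk[305:]=0
        v,u=np.nonzero(dk);print("rib",len(u),atz("top",(u.mean(),v.mean()),33))
    im=cv2.imread("pics/top0.png")[225:285,390:450];cv2.imwrite("pics/wh.png",cv2.resize(im,None,fx=9,fy=9,interpolation=cv2.INTER_CUBIC))
E
python3 fit.py
```

```text
grinder [ 5.27423605e+02 -9.62022059e+01 -2.24251954e-01 -6.55425595e+00] 
 [[-1.0, -3.7], [-2.2, -0.1], [2.7, 1.4], [3.1, -0.9], [-2.5, 1.6], [3.2, -1.2], [1.3, 1.3], [-0.9, -0.8], [-0.5, -0.7], [0.5, 0.6], [0.1, 1.5], [1.2, -0.6]]
red 1 425.0 243.0
tab [ 551.18292037 -175.84520427   96.        ] rel [ 36.65718719 -23.09527609] 43.32598700637678 grinder ang -19.363633795425162
cover ((438.0650329589844, 394.82977294921875), (179.4708709716797, 54.91559982299805), 0.07819525897502899) 175
rib 40 [440.48283554 251.90854095  33.        ]
```

View pics/wh.png

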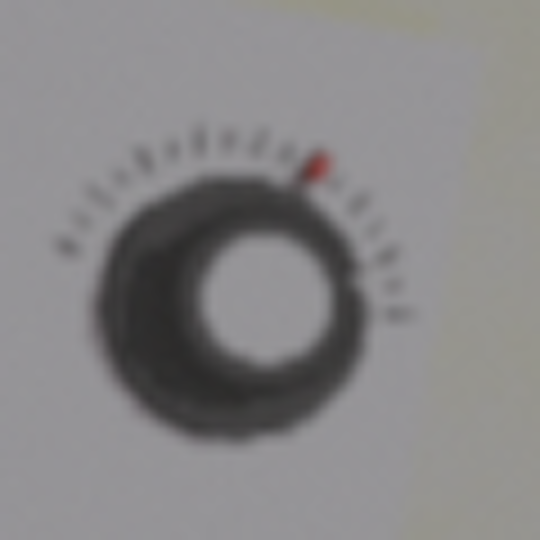

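Run:
```python
from h import *
im=cv2.imread("pics/top0.png")[205:305,330:450];im=cv2.convertScaleAbs(cv2.resize(im,None,fx=6,fy=6,interpolation=cv2.INTER_CUBIC),alpha=1.5,beta=-40)
for i in range(0,120,10): cv2.line(im,(i*6,0),(i*6,6+6*(i%50==0)),(0,0,255),1)
for i in range(0,100,10): cv2.line(im,(0,i*6),(6,i*6),(0,0,255),1)
cv2.imwrite("pics/gr.png",im)
print("wheel", atz("top",(415.9,259.2),92),atz("top",(419.7,258.1),132),"tab",atz("top",(425.3,243.6),96),"ptr",atz("top",(428.9,256.7),97))
img=get_image("top").astype(int);img=img[255:330,215:290]
r=img[...,2]-img[...,0]; print(r.max()); m=(r>50).astype(np.uint8)
m=cv2.morphologyEx(m,cv2.MORPH_CLOSE,np.ones((9,9)));cn=max(cv2.findContours(m,0,1)[0],key=cv2.contourArea)
q=np.array([atz("top",p[0]+[215,255],6)[:2] for p in cn]);print("cover",cv2.minAreaRect(q.astype(np.float32)))
c0=np.array([444,256.]);print(cn.reshape(-1,2).min(0),cn.reshape(-1,2).max(0))
for n in ["cover_rib","grinder"]:
    s=silhouettes("scene",n)[0];v,u=np.nonzero(s["pixels"]);print(n,len(u),s["at"])
```

```text
wheel [ 512.13056875 -152.48371234   92.        ] [ 512.57008421 -152.97073384  132.        ] tab [ 549.68855822 -176.51254751   96.        ] ptr [ 517.27112714 -183.55344597   97.        ]
96
cover ((434.80810546875, 251.35826110839844), (78.79170989990234, 111.16138458251953), 86.48637390136719)
[25 18] [56 61]
cover_rib 1281 [343.2, 323.9]
grinder 4809 [361.8, 220.4]
```

View pics/gr.png

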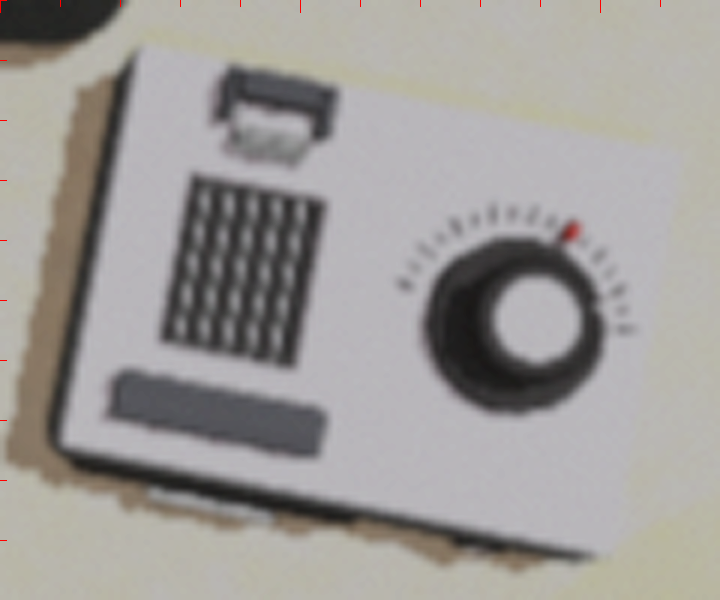

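Run:
```python
from h import *
C=lambda x,y:(330+(x)/6,205+(y)/6)
T=[((35,83,85),C(193,175)),((35,27,85),C(327,198)),((-35,27,85),C(296,367)),((-35,83,85),C(162,343)),
((-50,98,102),C(121,370)),((-50,12,102),C(327,408)),((-70,12,102),C(320,458)),((-70,98,102),C(108,418)),
((0,-58,92),(415.9,259.2)),((0,-58,132),(419.7,258.1)),((81,78,103),C(228,66)),((81,32,103),C(338,87))]
def f(p):
    M=R.from_euler("z",p[2]).as_matrix();return (proj("top",np.array([a for a,_ in T])@M.T+[p[0],p[1],0])-[b for _,b in T]).ravel()
s=least_squares(f,[526,-96,-.2],loss="soft_l1");x,y,a=s.x;print(s.x,s.fun.reshape(-1,2).round(1).tolist())
M=R.from_euler("z",a).as_matrix();o=np.array([x,y,0])
for n,p in dict(wheel=(0,-58,117),slot=(-50,55,90.5),latch=(46.5,55,95),seat=(0,55,106)).items(): print(n,(M@p+o).round(1),proj("scene",M@p+o).round(1))
ob=get_obs();print(R.from_rotvec(ob["orientation"]).as_matrix().round(3))
for z in(92,94,98):
  for nm,px in(("tab",(425.3,243.6)),("ptr",(428.9,256.7))):
    d=atz("top",px,z)-(M@[0,-58,0]+o);print(z,nm,np.hypot(d[0],d[1]).round(1),np.degrees(np.arctan2(d[1],d[0])).round(1))
```

```text
[ 5.25193435e+02 -9.60644402e+01 -2.19010556e-01] [[-0.2, 0.1], [-0.4, 0.6], [-0.3, 0.2], [-0.3, -0.2], [-0.1, -0.2], [0.4, 0.4], [0.1, 0.2], [0.6, -0.1], [0.1, -0.2], [-0.1, -0.0], [0.1, -0.4], [0.2, -0.3]]
wheel [ 512.6 -152.7  117. ] [[374.8 192.6]]
slot [488.3 -31.5  90.5] [[366.8 224. ]]
latch [582.5 -52.5  95. ] [[338.3 210.8]]
seat [537.1 -42.4 106. ] [[351.9 213.1]]
[[ 0.356 -0.     0.935]
 [-0.935  0.     0.356]
 [-0.    -1.    -0.   ]]
92 tab 44.9 -33.5
92 ptr 32.5 -81.2
94 tab 44.5 -33.1
94 ptr 32.0 -81.3
98 tab 43.7 -32.3
98 ptr 31.0 -81.4
```

Fit is sub-pixel: grinder at (525.2, -96.1), yaw -0.219. Wheel axis is at (512.6, -152.7), tab at about -33° world, pointer at about -82°, and rib at about (440.8, 251.5) with yaw -3.5°. First move: go above the wheel.

Emit:
arm_command([
  [-16.7,2.7,23.6,0],
  [-16.7,2.7,23.6,0],
  [-16.7,2.7,23.6,0],
  [-16.7,2.7,23.6,0],
  [-16.7,2.7,23.6,0],
  [-16.7,2.7,23.6,0],
  [-16.7,2.7,23.6,0],
  [-16.7,2.7,23.6,0],
  [-16.7,2.7,23.6,0],
  [-16.7,2.7,23.6,0],
  [-16.7,2.7,23.6,0],
  [-16.7,2.7,23.6,0],
  [-16.7,2.7,23.6,0],
  [-16.7,2.7,23.6,0],
  [-16.7,2.7,23.6,0],
  [-16.7,2.7,23.6,0],
  [-16.7,2.7,23.6,0],
  [-16.7,2.7,23.6,0],
  [0,0,0,0],
], gripper=100)

```text
t: 2.93
ee_pos: [514.6, -148.8, 190.9]
orientation: [-1.36, 0.934, -0.935]
ft_force: [-0.3, 0.2, 0.1]
width: 88.0
```

```bash
cat > st.py <<'E'
from h import *
import sys
def st(tx=None):
    o=get_obs();M=rot(o["orientation"]);p=np.array(o["ee_pos"])
    print("t%.2f"%o["t"],p.round(1),"xang %.1f"%np.degrees(np.arctan2(M[1,0],M[0,0])),"F",np.round(o["ft_force"],1),"w %.1f"%o["width"],"ydown %.4f"%-M[2,1])
    if tx is not None: print("delta tool",(M.T@(np.array(tx)-p)).round(1))
if __name__=="__main__": st([float(a) for a in sys.argv[1:4]] if len(sys.argv)>3 else None)
E
python3 st.py 512.6 -152.7 121
```

```text
t2.93 [ 514.6 -148.8  190.9] xang -69.0 F [-0.3  0.2  0.1] w 88.0 ydown 1.0000
delta tool [ 2.9 69.9 -3.4]
```

Emit:
arm_command([
  [1.5,15,-1.7,0],
  [1.5,15,-1.7,0],
  [0,15,0,0],
  [0,13,0,0],
  [0,12,0,0],
  [0,0,0,0],
  [0,0,0,0],
], gripper=100)

```text
t: 3.52
ee_pos: [509.9, -156.2, 120.7]
orientation: [-1.36, 0.938, -0.936]
ft_force: [-0.0, -0.1, 0.6]
width: 87.6
```

Emit:
arm_command([
  [0,0,0,0],
  [0,0,0,0],
  [0,0,0,0],
  [0,0,0,0],
  [0,0,0,0],
  [0,0,0,0],
  [0,0,0,0],
  [0,0,0,0],
], gripper=0)

```text
t: 4.18
ee_pos: [509.3, -154.0, 121.3]
orientation: [-1.358, 0.941, -0.934]
ft_force: [-2.7, 10.4, 7.6]
width: 48.6
```

```bash
python3 st.py 512.6 -152.7 121
```

```text
t4.18 [ 509.3 -154.   121.3] xang -69.2 F [-2.7 10.4  7.6] w 48.6 ydown 1.0000
delta tool [-0.   0.3  3.6]
```

Emit:
arm_command([
  [-1.2,0,1.8,0],
  [-1.2,0,1.8,0],
  [0,0,0,0],
])

```text
t: 4.43
ee_pos: [509.5, -153.6, 121.3]
orientation: [-1.366, 0.94, -0.933]
ft_force: [-14.2, -10.9, 11.5]
width: 48.6
```

```bash
python3 st.py 512.6 -152.7 121
```

```text
t4.43 [ 509.5 -153.6  121.3] xang -69.0 F [-14.2 -10.9  11.5] w 48.6 ydown 1.0000
delta tool [0.3 0.2 3.2]
```

Emit:
arm_command([
  [0,0,0,0],
  [0,0,0,0],
  [0,0,0,0],
  [0,0,0,0],
], gripper=75)

```text
t: 4.77
ee_pos: [513.1, -152.4, 121.1]
orientation: [-1.359, 0.937, -0.937]
ft_force: [-0.9, -0.5, 0.1]
width: 65.4
```

```bash
python3 st.py 512.6 -152.7 121
```

```text
t4.77 [ 513.1 -152.4  121.1] xang -69.2 F [-0.9 -0.5  0.1] w 65.4 ydown 1.0000
delta tool [ 0.1  0.1 -0.6]
```

Emit:
arm_command([
  [0,0,0,0],
  [0,0,0,0],
  [0,0,0,0],
  [0,0,0,0],
  [0,0,0,0],
  [0,0,0,-0.08],
  [0,0,0,-0.08],
  [0,0,0,-0.08],
  [0,0,0,-0.08],
  [0,0,0,-0.08],
  [0,0,0,-0.08],
  [0,0,0,-0.08],
  [0,0,0,-0.08],
  [0,0,0,-0.08],
  [0,0,0,-0.08],
  [0,0,0,0],
  [0,0,0,0],
  [0,0,0,0],
], gripper=0)

```text
t: 6.27
ee_pos: [513.1, -152.6, 121.1]
orientation: [-1.547, 0.32, -0.321]
ft_force: [2.4, -2.0, -3.9]
width: 48.5
```

```bash
python3 st.py 512.6 -152.7 121; python3 -c "
from h import *
print(get_obs()['moment'])
im=get_image('scene');cv2.imwrite('pics/s1.png',im)
for c in('scene','top'):
  get_image(c)
  for n in('pointer','tab'): print(c,n,[(np.round(d['at'],1).tolist(),round(d['conf'],2)) for d in tip_of(c,n)])
"
```

```text
t6.27 [ 513.1 -152.6  121.1] xang -23.4 F [ 2.4 -2.  -3.9] w 48.5 ydown 1.0000
delta tool [-0.5  0.1 -0.3]
[-0.31753452 -0.40558726  0.0170182 ]
scene pointer [([338.4, 314.5], 0.67), ([366.0, 194.6], 0.59)]
scene tab [([312.6, 199.6], 0.19)]
top pointer [([424.1, 247.5], 0.68)]
top tab []
```

```bash
python3 -c "
from h import *
im=get_image('top')[215:295,380:470];cv2.imwrite('pics/t1.png',cv2.resize(im,None,fx=6,fy=6,interpolation=cv2.INTER_CUBIC))
"
```

```text
(no output)
```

View pics/t1.png

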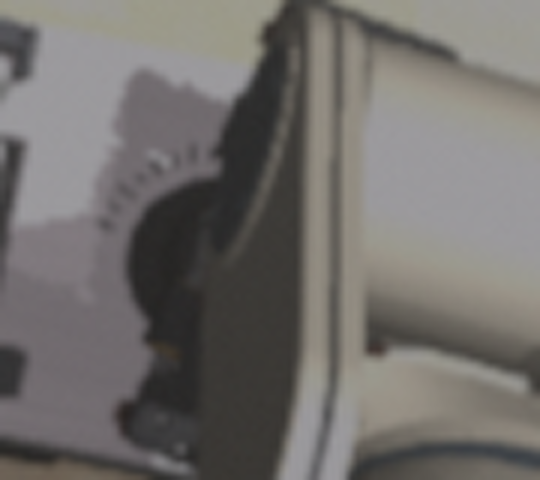

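Emit:
arm_command([
  [0,0,0,0],
  [0,0,0,0],
  [0,0,0,0],
  [0,0,0,0],
  [0,-20,0,0],
  [0,-20,0,0],
  [0,-20,0,0],
  [12,0,-27.5,0],
  [12,0,-27.5,0],
  [12,0,-27.5,0],
  [12,0,-27.5,0],
  [12,0,-27.5,0],
  [0,0,0,0],
  [0,0,0,0],
], gripper=80)

```text
t: 7.83
ee_pos: [513.0, -303.4, 180.9]
orientation: [-1.546, 0.322, -0.321]
ft_force: [-0.5, 0.5, 0.5]
width: 70.1
```

```bash
python3 st.py 512.6 -152.7 121; python3 -c "
from h import *
im=get_image('top')
print([(np.round(d['at'],1).tolist(),round(d['conf'],2)) for d in tip_of('top','pointer')])
cv2.imwrite('pics/t2.png',cv2.resize(im[225:285,390:450],None,fx=9,fy=9,interpolation=cv2.INTER_CUBIC))
"
```

```text
t7.83 [ 513.  -303.4  180.9] xang -23.5 F [-0.5  0.5  0.5] w 70.1 ydown 1.0000
delta tool [-60.4  59.9 138.1]
[([424.0, 247.3], 0.77)]
```

View pics/t2.png

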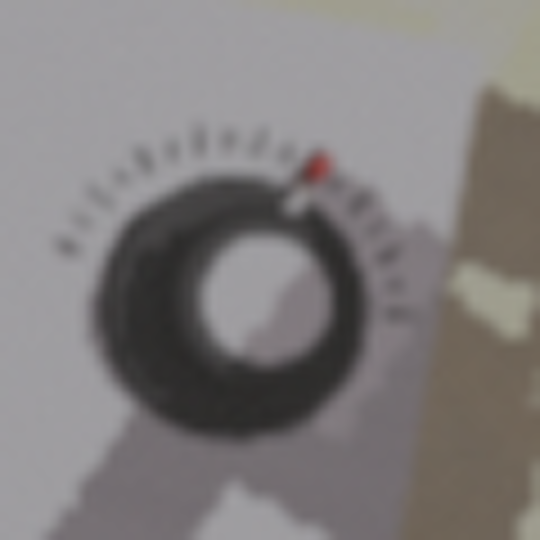

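Run:
```python
from h import *
im=cv2.imread("pics/t2.png").astype(int)
c=np.array([512.6,-152.7])
def ang(px,z):
    d=atz("top",px,z)[:2]-c;return np.hypot(*d).round(1),np.degrees(np.arctan2(d[1],d[0])).round(1)
im=get_image("top").astype(int);sub=im[225:285,390:450]
r=np.clip(sub[...,2]-(sub[...,0]+sub[...,1])/2-12,0,None)
v,u=np.mgrid[225:285,390:450];w=r;print("red px",(w>0).sum());pt=((u*w).sum()/w.sum(),(v*w).sum()/w.sum())
print("tab",pt,[ang(pt,z) for z in(92,95,98)])
# bright in small window
l=im.sum(2)/3;v,u=np.mgrid[244:251,419:427];L=l[244:251,419:427];print(L.round(0).astype(int))
print("ptr",[ang((422.5,247.2),z) for z in(96,98,100)])
```

```text
red px 471
tab (np.float64(441.1970232088799), np.float64(261.1160443995964)) [(np.float64(62.2), np.float64(-96.1)), (np.float64(61.4), np.float64(-96.3)), (np.float64(60.6), np.float64(-96.5))]
[[134 145 144 121  88  73  93 115]
 [ 95 111 112 103  98  93 107 109]
 [ 70  74  81 107 128 119 123 119]
 [ 62  66  91 122 123 107 113 124]
 [ 58  61  85 104  88  71  84 109]
 [ 64  64  66  71  64  53  57  82]
 [ 84  82  75  70  63  56  50  57]]
ptr [(np.float64(32.8), np.float64(-30.2)), (np.float64(32.5), np.float64(-29.6)), (np.float64(32.1), np.float64(-29.0))]
```

Run:
```python
from h import *
c=np.array([513.2,-152.0])
def ang(px,z):
    d=atz("top",px,z)[:2]-c;return np.hypot(*d).round(1).item(),np.degrees(np.arctan2(d[1],d[0])).round(1).item()
im=get_image("top").astype(int)
v,u=np.mgrid[237:250,418:432];s=im[237:250,418:432];r=s[...,2]-(s[...,0]+s[...,1])/2
print(r.astype(int));w=np.clip(r-15,0,None);pt=((u*w).sum()/w.sum(),(v*w).sum()/w.sum())
print("tab",pt,[ang(pt,z) for z in(92,95,98)])
print("ptr",[ang((422.5,247.1),z) for z in(96,98,100)],[ang((423.3,246.2),98),ang((421.8,248),98)])
```

```text
[[ 0  0  0  0  0  0  0  0  0  0  0  0  0  0]
 [ 0  0  0  0  0  0  0  0 -1  0  0  0  0  0]
 [ 0  0  0  0  0  0  0  0  0  0  0  0  0  0]
 [ 0  0  0  0  0  0  0  0  0  0  0  0  0  0]
 [ 0  0  0  0  0  0  2  7  6  1  0  0  0  0]
 [ 0  0  0  1  0  3 17 41 28  6  0  0  0  0]
 [ 0  0  0  0  2 10 43 64 34  6  1  0  0  0]
 [ 0  0  0  1  5 13 40 46 18  3  1  0  0  0]
 [ 0  0  0  1  5 10 15 15  8  3  2  2  1  0]
 [ 1  2  1  1  3  5  7  5  4  4  5  4  2  0]
 [ 1  1  1  2  3  4  4  4  5  4  4  3  3  2]
 [ 2  1  2  2  3  4  3  3  4  5  4  4  4  3]
 [ 1  1  1  1  2  2  1  3  2  4  3  4  4  4]]
tab (np.float64(424.8984771573604), np.float64(243.0964467005076)) [(45.3, -32.8), (44.7, -32.2), (44.1, -31.6)]
ptr [(32.9, -31.5), (32.5, -31.0), (32.2, -30.4)] [(35.5, -32.1), (29.7, -30.1)]
```

Pointer (about -31°) lines up with the tab (about -32°) within measurement error, and the tab is unmoved (425.3→424.9 after half-pixel correction). Now the cover: I'll grip its rib by the ends so that it can pivot about the jaw axis.

Emit:
arm_command([
  [-16,0,26.7,0],
  [-16,0,26.7,0],
  [-16,0,26.7,0],
  [-16,0,26.7,0],
  [-16,0,26.7,0],
  [-16,0,26.7,0],
  [-16,0,26.7,0],
  [-16,0,26.7,0],
  [-16,0,26.7,0],
  [-16,0,26.7,0],
  [-16,0,26.7,0],
  [-16,0,26.7,0],
  [-16,0,26.7,0],
  [-16,0,26.7,0],
  [-16,0,26.7,0],
  [-16,0,26.7,0],
  [-16,0,26.7,0],
  [-16,0,26.7,0],
], gripper=100)

```text
t: 9.53
ee_pos: [437.8, 255.0, 181.3]
orientation: [-1.547, 0.318, -0.318]
ft_force: [0.3, -0.1, 0.9]
width: 87.8
```

Emit:
arm_command([
  [0,5,0,-0.12],
  [0,5,0,-0.12],
  [0,5,0,-0.12],
  [0,5,0,-0.12],
  [0,5,0,-0.12],
  [0,5,0,-0.12],
  [0,5,0,-0.12],
  [0,5,0,-0.12],
  [0,5,0,-0.12],
  [0,5,0,-0.12],
  [0,5,0,-0.12],
  [0,5,0,-0.12],
  [0,5,0,-0.12],
  [0,5,0,-0.12],
  [0,5,0,-0.12],
  [0,5,0,-0.12],
  [0,0,0,0],
  [0,0,0,0],
])

```text
t: 11.03
ee_pos: [438.5, 253.3, 101.1]
orientation: [-1.237, -1.164, 1.165]
ft_force: [0.2, 0.1, 1.0]
width: 87.9
```

```bash
python3 st.py 440.8 251.5 28.5
```

```text
t11.03 [438.5 253.3 101.1] xang 86.6 F [0.2 0.1 1. ] w 87.9 ydown 1.0000
delta tool [-1.6 72.6 -2.5]
```

Emit:
arm_command([
  [-0.8,15,-1.2,0],
  [-0.8,15,-1.2,0],
  [0,15,0,0],
  [0,14,0,0],
  [0,13.5,0,0],
  [0,0,0,0],
  [0,0,0,0],
])

```text
t: 11.62
ee_pos: [441.1, 251.2, 28.5]
orientation: [-1.237, -1.164, 1.166]
ft_force: [0.2, 0.1, -0.0]
width: 88.1
```

Emit:
arm_command([
  [0,0,0,0],
  [0,0,0,0],
  [0,0,0,0],
  [0,0,0,0],
  [0,0,0,0],
  [0,0,0,0],
  [0,0,0,0],
  [0,0,0,0],
  [0,0,0,0],
], gripper=0)

```text
t: 12.37
ee_pos: [441.6, 251.1, 28.7]
orientation: [-1.236, -1.167, 1.166]
ft_force: [-1.0, 0.2, 3.8]
width: 46.1
```

```bash
python3 st.py 440.8 251.5 28.5
```

```text
t12.37 [441.6 251.1  28.7] xang 86.7 F [-1.   0.2  3.8] w 46.1 ydown 1.0000
delta tool [0.3 0.2 0.9]
```

Emit:
arm_command([
  [0,-10,0,0],
  [0,-20,0,0],
  [0,-20,0,0],
  [0,-20,0,0],
  [0,-20,0,0],
  [0,-20,0,0],
  [0,-20,0,0],
  [0,-15,0,0],
  [0,0,0,0],
  [0,0,0,0],
])

```text
t: 13.2
ee_pos: [441.8, 251.2, 174.3]
orientation: [-1.236, -1.168, 1.165]
ft_force: [-0.6, 0.1, -1.5]
width: 46.0
```

```bash
python3 st.py
python3 - <<'E'
from h import *
C=lambda x,y:(190+(x+.5)/2.85-.5,140+(y+.5)/2.85-.5)
print("toaster front edge bottom-left/right", [atz("top",C(*p),z).round(0)[:2] for p,z in(((185,165),20),((450,200),20),((490,115),100),((190,100),170),((450,160),170))])
for c in("top","scene"):
    im=get_image(c)
    for n in("cover_rib","cover_lip","cover_tail"):
        print(c,n,[(np.round(d['at'],1).tolist(),round(d['conf'],2)) for d in tip_of(c,n)][:2])
cv2.imwrite("pics/lift.png",cv2.resize(im[230:360,230:410],None,fx=4,fy=4,interpolation=cv2.INTER_CUBIC))
E
```

```text
t13.20 [441.8 251.2 174.3] xang 86.7 F [-0.6  0.1 -1.5] w 46.0 ydown 1.0000
toaster front edge bottom-left/right [array([688., 250.]), array([650.,   6.]), array([711., -25.]), array([713., 228.]), array([659.,  17.])]
top cover_rib []
top cover_lip [([245.1, 320.5], 0.44)]
top cover_tail [([248.8, 273.8], 0.6)]
scene cover_rib [([340.0, 272.2], 0.72)]
scene cover_lip [([365.4, 283.8], 0.81)]
scene cover_tail [([318.6, 268.2], 0.58)]
```

View pics/lift.png

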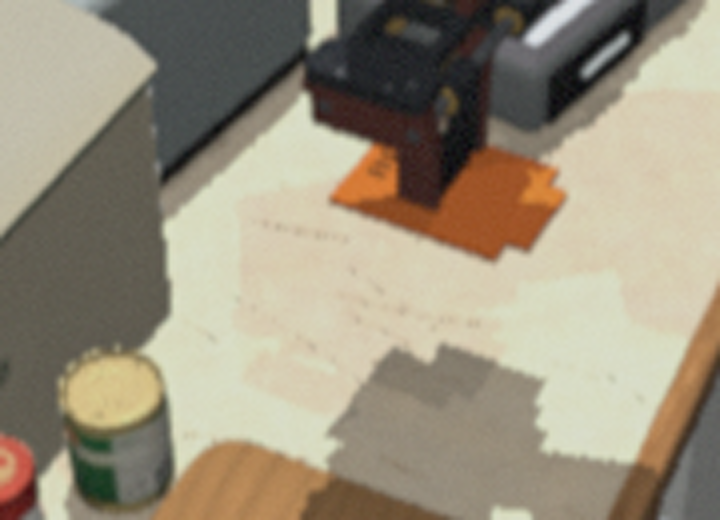

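```bash
cat > tilt.py <<'E'
from h import *
def fit(obs,zp,yaw0=None):
    o=get_obs();M=rot(o["orientation"]);p=np.array(o["ee_pos"]);yaw=np.arctan2(M[1,0],M[0,0])-np.pi/2
    def pts(q,P): # q: tilt(tail up), dx along cover x, dz
        Q=np.array(P,float)-[0,0,zp];Q=R.from_euler("y",-q[0]).apply(Q)+[q[1],0,0]
        return R.from_euler("z",yaw).apply(Q)+p
    f=lambda q:np.r_[np.concatenate([(proj(c,pts(q,[P]))-px).ravel() for c,P,px in obs]),0.2*q[1]]
    s=least_squares(f,[0,0],loss="soft_l1",f_scale=2);print("tilt deg %.1f dx %.1f"%(np.degrees(s.x[0]),s.x[1]),s.fun[:-1].reshape(-1,2).round(1).tolist())
if __name__=="__main__":
    C=lambda u,v:(230+(u+.5)/4-.5,230+(v+.5)/4-.5)
    S=[("scene",(50,40,3),C(332,198)),("scene",(-50,40,3),C(495,260)),("scene",(-62,25,3),C(530,250)),("scene",(-62,-25,3),C(566,193))]
    fit(S,28.5);fit(S+[("top",(-62,0,3),(245.1,320.5)),("top",(50,0,3),(248.8,273.8))],28.5)
E
python3 tilt.py
```

```text
tilt deg 0.5 dx -1.2 [[-0.8, -0.4], [0.3, -0.2], [-0.1, -0.2], [0.8, 0.0]]
tilt deg 0.2 dx -2.0 [[-0.4, -0.2], [0.7, -0.2], [0.3, -0.2], [1.2, 0.0], [2.0, 0.0], [0.8, -2.1]]
```

Emit:
arm_command([
  [-18.1,0,-8.2,0],
  [-18.1,0,-8.2,0],
  [-18.1,0,-8.2,0],
  [-18.1,0,-8.2,0],
  [-18.1,0,-8.2,0],
  [-18.1,0,-8.2,0],
  [-18.1,0,-8.2,0],
  [-18.1,0,-8.2,0],
  [-18.1,0,-8.2,0],
  [-18.1,0,-8.2,0],
  [-18.1,0,-8.2,0],
  [-18.1,0,-8.2,0],
  [-18.1,0,-8.2,0],
  [-18.1,0,-8.2,0],
  [-18.1,0,-8.2,0],
  [-18.1,0,-8.2,0],
  [0,0,0,0.08],
  [0,0,0,0.08],
  [0,0,0,0],
  [0,0,0,0],
])

```text
t: 15.27
ee_pos: [555.7, -45.6, 173.2]
orientation: [-1.303, -1.048, 1.049]
ft_force: [-0.1, -0.4, -0.8]
width: 46.1
```

```bash
python3 st.py 556.6 -46.1 150
```

```text
t15.27 [555.7 -45.6 173.2] xang 77.6 F [-0.1 -0.4 -0.8] w 46.1 ydown 1.0000
delta tool [-0.2 23.2 -1. ]
```

Emit:
arm_command([
  [0,12,-1,0],
  [0,12,0,0],
  [0,8,0,0],
  [0,5,0,0],
  [0,2,0,0],
  [0,2,0,0],
  [0,2,0,0],
  [0,2,0,0],
  [0,2,0,0],
  [0,1.7,0,0],
  [0,0,0,0],
  [0,0,0,0],
])

```text
t: 16.27
ee_pos: [556.0, -45.5, 125.6]
orientation: [-1.303, -1.046, 1.048]
ft_force: [-6.4, 0.8, 7.1]
width: 46.0
```

```bash
python3 st.py 556.6 -46.1 124.5
python3 - <<'E'
from h import *
im=get_image("scene");cv2.imwrite("pics/hook.png",cv2.resize(im[150:270,280:440],None,fx=5,fy=5,interpolation=cv2.INTER_CUBIC))
E
```

```text
t16.27 [556.  -45.5 125.6] xang 77.5 F [-6.4  0.8  7.1] w 46.0 ydown 1.0000
delta tool [-0.4  1.1 -0.8]
```

View pics/hook.png

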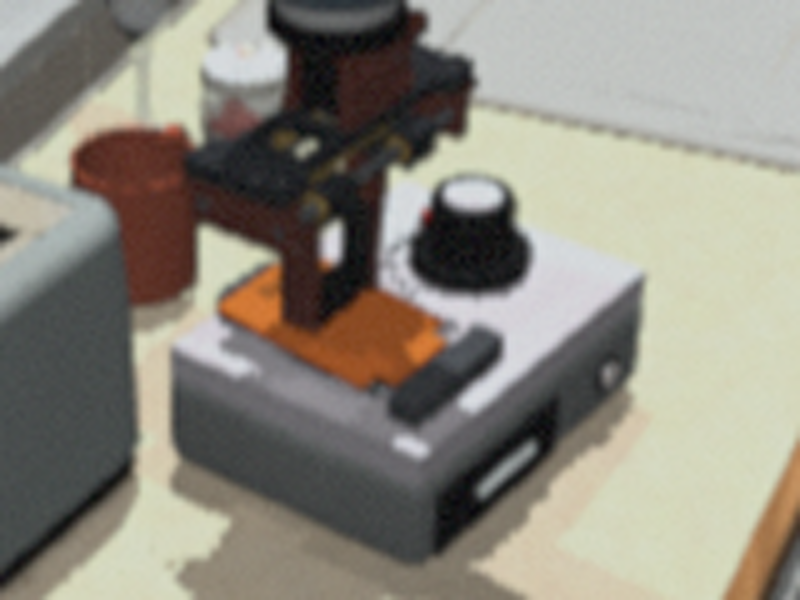

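Run:
```python
from tilt import *
C=lambda u,v:(280+(u+.5)/5-.5,150+(v+.5)/5-.5)
S=[("scene",(50,40,3),C(221,305)),("scene",(-50,40,3),C(368,387))]
fit(S,28.5);fit(S[:1],28.5)
for n in("cover_lip","cover_tail"):
  for c in("scene","top"): get_image(c);print(c,n,[(np.round(d['at'],1).tolist(),round(d['conf'],2)) for d in tip_of(c,n)][:1])
```

```text
tilt deg 7.0 dx -4.2 [[-0.4, 0.8], [-0.6, 0.5]]
tilt deg 8.8 dx -4.1 [[-0.6, 0.2]]
scene cover_lip [([364.1, 221.1], 0.79)]
top cover_lip [([365.7, 268.5], 0.57)]
scene cover_tail [([326.9, 206.6], 0.68)]
top cover_tail []
```

Emit:
arm_command([
  [0,1,0,0],
  [0,1,0,0],
  [0,1,0,0],
  [0,0,0,0],
])

```text
t: 17.05
ee_pos: [555.8, -45.5, 122.7]
orientation: [-1.303, -1.046, 1.048]
ft_force: [-7.3, 2.6, 9.3]
width: 46.0
```

```bash
python3 st.py 537.9 -41.9 124.5
python3 - <<'E'
from h import *
r={}
for c in("scene","top"):
    get_image(c);t=tip_of(c,"cover_lip");r[c]=t[0]["at"];print(c,t[0]["at"],t[0]["conf"])
x,e=tri(r);print(x,e)
d=x-[537.9,-41.9,85];print("grinder coords x,y",d[0]*.976-d[1]*.217,55+d[0]*.217+d[1]*.976,d[2])
E
```

```text
t17.05 [555.8 -45.5 122.7] xang 77.5 F [-7.3  2.6  9.3] w 46.0 ydown 1.0000
delta tool [-0.4 -1.8 18.3]
scene [362.7, 223.2] 0.58
top [364.1, 268.7] 0.48
[494.21438353 -22.93041612  96.78926126] [np.float64(2.7443607033769437), np.float64(2.7443607033770188)]
grinder coords x,y -46.75356137789324 64.0345350910415 11.789261262609315
```

Emit:
arm_command([
  [-0.1,0,2,0],
  [-0.1,0,2,0],
  [-0.1,0,2,0],
  [-0.1,0,2,0],
  [0,0,2,0],
  [0,0,2,0],
  [0,0,0,0],
])

```text
t: 17.83
ee_pos: [544.6, -43.5, 121.8]
orientation: [-1.304, -1.047, 1.047]
ft_force: [0.2, 0.1, 0.6]
width: 45.8
```

```bash
python3 st.py 537.9 -41.9 124.5
python3 - <<'E'
from h import *
im=get_image("scene");cv2.imwrite("pics/hook2.png",cv2.resize(im[185:255,310:410],None,fx=8,fy=8,interpolation=cv2.INTER_CUBIC))
E
```

```text
t17.83 [544.6 -43.5 121.8] xang 77.5 F [0.2 0.1 0.6] w 45.8 ydown 1.0000
delta tool [ 0.1 -2.7  6.9]
```

View pics/hook2.png

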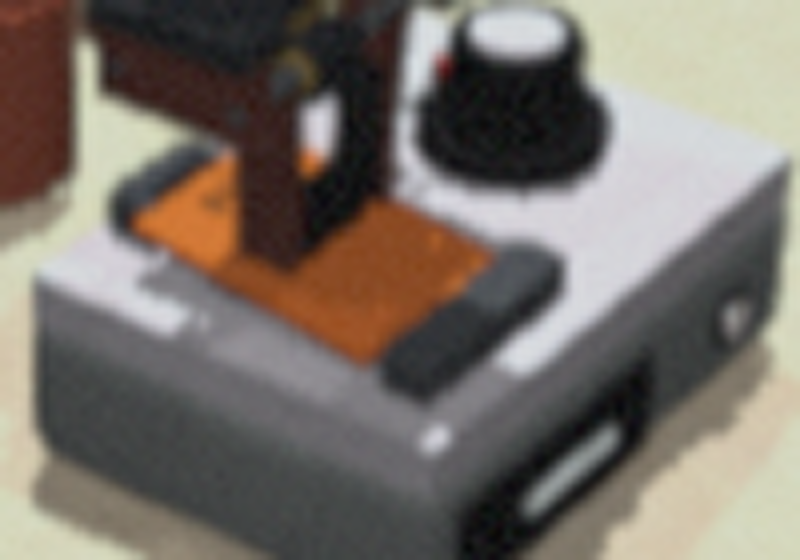

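Emit:
arm_command([
  [0,0,1.5,0],
  [0,0,1.5,0],
  [0,0,1.5,0],
  [0,0,0,0],
  [0,0,0,0],
])

```text
t: 18.3
ee_pos: [540.3, -42.6, 121.8]
orientation: [-1.304, -1.047, 1.047]
ft_force: [-0.8, -0.6, 0.1]
width: 45.8
```

```bash
python3 st.py 537.9 -41.9 124.5
```

```text
t18.30 [540.3 -42.6 121.8] xang 77.5 F [-0.8 -0.6  0.1] w 45.8 ydown 1.0000
delta tool [ 0.1 -2.7  2.5]
```

Emit:
arm_command([
  [0,0,1,0],
  [0,0,1,0],
  [0,0,1,0],
  [0,0,1,0],
  [0,0,0,0],
])

```text
t: 18.72
ee_pos: [537.9, -42.0, 122.3]
orientation: [-1.307, -1.049, 1.046]
ft_force: [5.5, -2.5, -1.5]
width: 46.0
```

```bash
python3 st.py 537.9 -41.9 124.5
```

```text
t18.72 [537.9 -42.  122.3] xang 77.5 F [ 5.5 -2.5 -1.5] w 46.0 ydown 1.0000
delta tool [ 0.1 -2.2  0. ]
```

Emit:
arm_command([
  [0,0,-1,0],
  [0,0,0,0],
  [0,0,0,0],
  [0,0,0,0],
  [0,0,0,0],
  [0,0,0,0],
  [0,-15,0,0],
  [0,-20,0,0],
  [0,-20,0,0],
  [0,0,0,0],
], gripper=80)

```text
t: 19.55
ee_pos: [539.7, -42.2, 180.1]
orientation: [-1.308, -1.051, 1.045]
ft_force: [0.6, 0.4, 0.5]
width: 70.4
```

```bash
python3 st.py 571.1 -49.2 170
python3 - <<'E'
from h import *
im=get_image("scene");cv2.imwrite("pics/rel.png",cv2.resize(im[185:255,310:410],None,fx=8,fy=8,interpolation=cv2.INTER_CUBIC))
E
```

```text
t19.55 [539.7 -42.2 180.1] xang 77.5 F [0.6 0.4 0.5] w 70.4 ydown 1.0000
delta tool [ -0.1  10.3 -32.1]
```

View pics/rel.png

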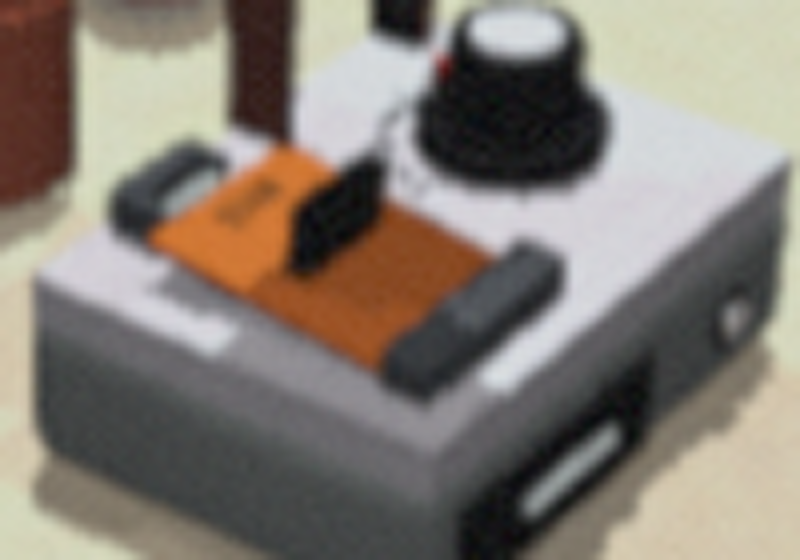

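The lip is in the slot, and the tail rests on the latch nose (near crop (185,190)). Next I'll press the tail with shut fingers.

Emit:
arm_command([
  [0,0,-11,0],
  [0,0,-11,0],
  [0,0,-10,0],
  [0,0,0,0],
  [0,10,0,0],
  [0,10,0,0],
  [0,10,0,0],
  [0,10,0,0],
  [0,0,0,0],
  [0,0,0,0],
  [0,0,0,0],
], gripper=0)

```text
t: 20.52
ee_pos: [568.9, -48.9, 136.8]
orientation: [-1.304, -1.047, 1.047]
ft_force: [0.1, 0.6, 0.8]
width: 1.6
```

```bash
python3 st.py 571.1 -49.3 108
```

```text
t20.52 [568.9 -48.9 136.8] xang 77.5 F [0.1 0.6 0.8] w 1.6 ydown 1.0000
delta tool [ 0.  28.8 -2.2]
```

Emit:
arm_command([
  [0,6,-2,0],
  [0,5,0,0],
  [0,3,0,0],
  [0,2,0,0],
  [0,2,0,0],
  [0,2,0,0],
  [0,2,0,0],
  [0,2,0,0],
  [0,2,0,0],
  [0,2,0,0],
  [0,1,0,0],
  [0,0,0,0],
])

```text
t: 21.52
ee_pos: [570.8, -49.3, 108.4]
orientation: [-1.304, -1.047, 1.047]
ft_force: [-3.1, -0.4, 7.7]
width: 0.6
```

```bash
python3 st.py 571.1 -49.3 108
```

```text
t21.52 [570.8 -49.3 108.4] xang 77.5 F [-3.1 -0.4  7.7] w 0.6 ydown 1.0000
delta tool [ 0.1  0.4 -0.3]
```

Emit:
arm_command([
  [0,1,0,0],
  [0,1,0,0],
  [0,0.5,0,0],
  [0,0,0,0],
  [0,0,0,0],
])

```text
t: 21.93
ee_pos: [570.8, -49.3, 108.2]
orientation: [-1.304, -1.047, 1.047]
ft_force: [-10.5, 1.1, 30.5]
width: -0.0
```

```bash
python3 st.py 571.1 -49.3 108
```

```text
t21.93 [570.8 -49.3 108.2] xang 77.5 F [-10.5   1.1  30.5] w -0.0 ydown 1.0000
delta tool [ 0.1  0.2 -0.3]
```

It stopped hard at the seated height with 30 N. Retract and check.

Emit:
arm_command([
  [0,-5,0,0],
  [0,-15,0,0],
  [0,-25,0,0],
  [0,-25,0,0],
  [0,-25,0,0],
  [0,-25,0,0],
  [0,-10,25,0],
  [0,0,30,0],
  [0,0,30,0],
  [20,0,25,0],
  [30,0,10,0],
  [30,0,0,0],
  [30,0,0,0],
  [30,0,0,0],
  [30,0,0,0],
  [30,0,0,0],
  [30,0,0,0],
  [0,0,0,0],
  [0,0,0,0],
])

```text
t: 23.52
ee_pos: [503.2, 202.2, 234.9]
orientation: [-1.303, -1.049, 1.05]
ft_force: [0.2, -0.6, -1.1]
width: 0.5
```

```bash
python3 st.py
python3 - <<'E'
from h import *
a=get_image("scene");b=get_image("top")
A=cv2.resize(a[175:255,300:410],(550,400),interpolation=cv2.INTER_CUBIC);B=cv2.resize(b[205:305,330:450],(480,400),interpolation=cv2.INTER_CUBIC)
cv2.imwrite("pics/fin.png",cv2.resize(np.hstack([A,B]),(798,310)))
for n in("tin","mug","cover_tail","cover_rib"):
    print(n,[(np.round(tip_of(c,n)[0]["at"],1).tolist() if tip_of(c,n) else None) for c in("scene","top")])
E
```

```text
t23.52 [503.2 202.2 234.9] xang 77.7 F [ 0.2 -0.6 -1.1] w 0.5 ydown 1.0000
tin [[260.7, 346.1], [201.9, 247.0]]
mug [[257.9, 348.1], [415.7, 175.6]]
cover_tail [[338.7, 215.1], [374.2, 231.6]]
cover_rib [[350.0, 213.8], [371.5, 247.1]]
```

View pics/fin.png

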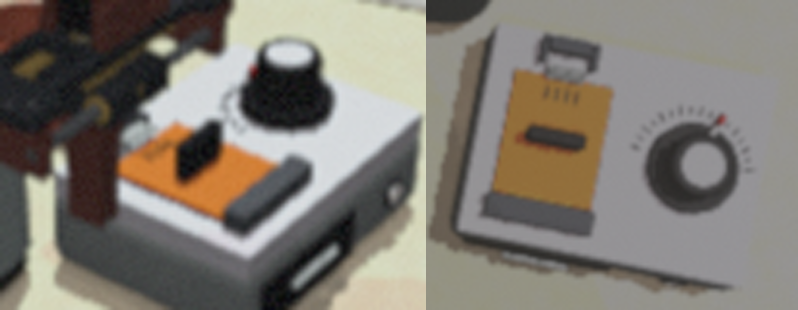

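Run:
```python
from h import *
c=np.array([513.2,-152.1])
def ang(px,z):
    d=atz("top",px,z)[:2]-c;return np.hypot(*d).round(1).item(),np.degrees(np.arctan2(d[1],d[0])).round(1).item()
im=np.mean([get_image("top").astype(float) for _ in range(4)],0)
s=im[237:252,416:432];print(s.mean(2).astype(int));r=s[...,2]-(s[...,0]+s[...,1])/2
v,u=np.mgrid[237:252,416:432];w=np.clip(r-15,0,None);pt=((u*w).sum()/w.sum(),(v*w).sum()/w.sum());print("tab",pt,ang(pt,97))
w=np.clip(s.mean(2)-85,0,None)*((u>=421)&(u<=424)&(v>=246)&(v<=249));pp=((u*w).sum()/w.sum(),(v*w).sum()/w.sum());print("ptr",pp,ang(pp,99))
```

```text
[[148 148 148 148 148 148 148 148 148 148 148 148 148 148 148 148]
 [147 148 147 146 148 148 148 148 148 148 149 148 148 148 148 148]
 [141 146 138 135 146 148 147 148 148 148 148 148 148 149 148 148]
 [135 141 129 130 145 143 142 147 147 146 147 148 148 148 148 148]
 [140 135 123 134 141 128 129 143 134 126 138 147 148 148 149 148]
 [146 140 133 141 137 122 127 130 105  97 121 141 147 148 148 149]
 [145 144 144 145 141 135 128 105  78  89 117 140 147 148 148 148]
 [112 114 117 124 135 134 113  83  75  99 123 135 142 148 148 148]
 [ 70  73  77  88 103 105  97  98 105 126 129 130 142 147 147 148]
 [ 63  63  63  66  70  77 103 128 134 143 141 139 145 139 134 142]
 [ 60  58  59  59  62  87 122 132 122 131 144 146 140 123 125 141]
 [ 54  54  55  55  58  82 109 105  85 100 128 144 137 128 137 146]
 [ 57  59  61  61  60  64  74  72  62  70  99 130 141 142 145 140]
 [ 68  75  79  79  76  71  68  62  58  59  73 102 130 144 140 131]
 [102 118 122 122 120 111  95  76  64  59  60  74 106 135 140 138]]
tab (np.float64(424.9477936606588), np.float64(243.14978247358607)) (44.2, -31.9)
ptr (np.float64(423.0074008288928), np.float64(246.76731793960923)) (33.6, -31.8)
```

Pointer and tab agree: -31.8° and -31.9°. Handing in.

```bash
python3 -c "from workcell import *; print(close_job())"
```

```text
the job is handed in; nothing more can be done
None
```

The job is done and handed in at about 24 s of the 72 s allowed.

- **Wheel:** I gripped the wheel and turned it about 46° counter-clockwise. In the last top picture the pointer reads -31.8° and the tab -31.9°. The measurement is good to about 1°, and the tab has not visibly moved.
- **Cover:** I held the rib by its ends and lowered the tail onto the latch housing, which tilted the back end up by about 8°. I then slid the lip into the slot until the shoulders touched, at about 6 N, and released. Pressing the tail with shut fingers stopped hard at the seated height with 30 N. The final pictures show the cover flat with the latch over its back edge.
- **Tin and mug:** The tin reads within 2 px of its start in both cameras. The mug reads about 2 px from its start in the top camera. In the last scene picture the gripper was in front of the mug and the network marked the tin instead, so that view gave no check on the mug. The arm did not go near either.
- **Other readings that disagreed:** The networks' early points for the slot, rib and latch were 3 to 9 mm off. I used positions fitted from the pictures instead. After correcting a half-pixel offset in my picture readings, those put the wheel axis within about 1 mm of where the gripper centred on it.

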